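Release the ratchet clamp and take out the glass block

ROBOT

A 7-joint arm with a two-finger parallel gripper is mounted at the origin on the work surface. World frame = base frame: x ahead of the robot, y to its left, z up, the work surface at z = 0. Lengths are in m, angles in rad, forces in N, time in s.
With the tool pointing down it reaches from about 0.425 to 0.825 m from the base axis. Payload 3.6 kg.
Tool frame: the origin (TCP) lies midway between the tips of the shut fingers; the grasp point (between the pads) lies 19 mm behind it; y points along the fingers, z is the direction in which the jaws open and shut, and the axes are right-handed (so a half turn about y gives the same grasp; the last joint's range is limited). The gripper opens to 85 mm and grips with 20 to 120 N. Pads are 22 mm wide; open, the fingers measure 114 mm over their backs; the gripper's body (76 mm by 85 mm) begins 54 mm behind the grasp point. The pads swing forward as they close: fully open they stand 13 mm farther back than shut.
Start: joints at [1.103, 0.615, -0.013, 1.423, 0.008, 1.103, -0.04], TCP at [0.277, -0.588, 0.231] pointing down, gripper open.
Joint ranges: [-3.12, 3.12], [-0.3, 2.06], [-1.34, 1.32], [0.26, 2.42], [-1.36, 4.5], [0.01, 1.98], [-2.84, 2.84]. Speed limits (rad/s): [2.79, 2.79, 3.14, 3.14, 3.14, 3.14, 3.14].

INTERFACE

Orientations are given as a 3x3 rotation matrix whose columns are the frame's x, y, z axes.
In Python, from workcell import env gives the robot as it stands. The module is installed in compiled form; this text tells all that it offers.
- The arm moves only by the tool servo_tool, never from a script. Its argument "deltas" is a list of rows, each an object of numbers: "tx", "ty", "tz": the shift along the tool's x, y, z in units of 0.25 m (1.0 is 0.25 m); "rx", "ry", "rz": the turn, a rotation vector about the tool's x, y, z in units of 180 degrees (1.0 is 180 degrees); "claw": the opening, from -1 (shut) to 1 (fully open), so that 0 is half open. A call has 1 to 20 rows; each row is the pose to reach, as a shift and turn from the pose commanded when the call began, along the tool's axes at that moment, turning the shorter way round; what a row does not reach only later rows make up. A row lasts 1/10 s, in which the tool goes at most 50 mm and 8.59 degrees, less where a joint would pass 70% of its speed; a pose out of reach is approached as far as the arm can. A call with a number of a shift or a turn outside -1 to 1 is refused whole. A call with a gripper value outside its range is refused whole. The fingers move at their own pace and stop on an object; the grip force is fixed at half the most. Time passes only in rows, so rows that repeat a pose let the fingers close. It gives the time, the measured TCP pose, the force and the opening at its end, in the units of the state.
- env.get_obs(): the state, without advancing time (a new reading comes with each control period).
- env.get_image(name): name is "scene" or "top"; returns the picture (400x640x3 uint8, red, green, blue); there is no depth.
- env.calibration(name): a dict with "K" (3x3 intrinsics, pixels), "eye" and "orientation" of the camera in the world. Camera axes: x right, y down, z forward; pixel columns grow to the right and rows downward; lengths in m; the calibration is good to about 2 mm. A picture is of the moment at which its call begins. calibration takes no time and is no camera call.
- env.finish_job(): hands the job in, once; it reports no verdict.
The state is a dict: "time": time; "qpos": joint angles; "dq": joint speeds; "joint_efforts": joint torques, N m; "eef_pos": TCP position; "tcp_rot": TCP orientation; "force": force on the tool from outside, world axes, zero at the start; "ft_torque": the same for the moment, N m; "opening": finger opening in m.
Only numpy, scipy, OpenCV 4.12 (cv2) and the standard library are available. Lean on these libraries where they do the work, as an engineer would, in place of code of your own. Each camera call takes 0.05 s, during which the arm holds its last target. There are 200 camera calls.

TASK

Unclamp the glass block. Pull the T-bar of the ratchet clamp's sprung pawl lever back, so that the pawl lifts off the ratchet wheel, and with that same pull draw the sliding jaw away from the glass until it comes up against its back stop screw; feel for the stop and ease off there, never bearing on it with more than 10 N. Then let the lever go, lift the glass block out and set it down gently, upright, in the middle of the cork mat, without disturbing the other things on the bench.

Things in the scene. Friction and masses are not known exactly. Their poses are not given: they have to be found in the camera images.
- clamp: Green steel clamp bed bolted to the bench, 305 x 80 mm, 25 mm high. Origin on the bench on the bed's centre line; x along the bed from sliding jaw to fixed jaw (bed spans x -150 to 155 mm), z up; black tightening knob on its +y side, ratchet wheel on its -y side. Fixed jaw: rubber face at x = 125 mm, 66 mm wide, top 80 mm above the bench. Bolt feet reach y = 65 mm at the ends.
- carriage: Sliding jaw; carries wheel, knob and pawl. Origin on the bed top under the wheel's axis, axes as the clamp, at first at clamp x = 10 mm, rear face 50 mm behind, rubber face 55 mm ahead, pressing the glass with about 15 N. Slides only along x and backs off to -x with 12 N of drag, but not at all while the pawl is on the wheel. 60 mm wide block 42 mm high; jaw plate 64 mm wide, top 82 mm above the bench.
- wheel_axis (a point): Centre of the toothed ratchet wheel (64 mm across, 10 mm thick, 12 teeth), at carriage y = -49 mm, 52 mm above the bench; the pawl's nose sits on its top. It is geared to the jaw: one tooth for each 10.5 mm of travel. If the lever is let go too soon, the pawl drops back on the wheel and locks the jaw again; it can then be pulled again.
- pawl (a joint): Angle (rad) of pawl and lever on a pivot 81 mm above the bench, 38 mm behind the carriage's origin: about 0 seated, lever upright; grows as the lever's top is pulled to the clamp's -x (away from the glass), lifting the pawl. Clear of the wheel at about 0.17; the lever's limit is 0.20, where a further pull moves the jaw. Spring: 5 N at the bar to start, 7 N fully over. Let go, it drops on the wheel.
- pawl_bar (a point): Centre of the T-bar on top of the pawl lever: a round steel bar 14 mm thick, 74 mm long, level across the clamp (along its y), 75 mm above the pivot, 156 mm above the bench, on a stem 8 mm (x) by 12 mm (y). Free room all round: a finger 10 to 20 mm below the bar's centre on its glass side (+x) can hook it. Fully over it has moved 15 mm to -x against the carriage and sunk 1.5 mm.
- stop: Back stop: a rigid dark steel dog 22 mm long, 56 mm wide, 30 mm high, bolted on the bed behind the sliding jaw; origin: centre of its underside (25 mm above the bench), 103 mm behind the clamp's origin, axes as the clamp. A 10 mm stop screw with its axis 45 mm above the bench sticks out of its front by 6 to 20 mm, set differently each time; the jaw's flat rear face comes to rest on it after 32 to 46 mm of travel.
- glass: Amber glass block, 60 mm (x, along the clamp) by 45 mm (y) by 60 mm high, 0.3 to 0.55 kg, standing on the bed between the jaws (underside 25 mm, top 85 mm above the bench). Origin: centre of its underside, z up. Its two sides 45 mm apart are free to be gripped from above.
- mat: Plain square cork mat fixed on the bench, 150 x 150 mm, 8 mm thick. Origin: centre of its underside, on the bench. It lies left or right of the clamp.
- tray: White open plastic tray, 150 x 150 mm, 35 mm high, with two polishing pads in it, fixed, on the other side of the clamp from the mat. Origin: centre of its underside. Not part of the job.
- water_bottle: Loose white water bottle, 60 mm across, 160 mm high. Origin: centre of its underside. Leave it standing.
- grit_jar: Loose small jar of grit, 70 mm across, 75 mm high. Origin: centre of its underside. Leave it standing.
- brush: Loose bench brush lying flat beyond the clamp, about 150 mm long. Leave it there.
Mind the look-alikes: they are no part of the job. There is more than one size of the mat; the one meant has the size given above. What is shaped like the glass but yellow is not meant.

How it is judged:
By the outcome, as a careful person would: the job done as asked, in the order asked, and still so for the second after the job is handed in, with the robot touching nothing.
It also fails if it takes over 64 s, if anything falls off the work surface, if the arm or the gripper's body presses on something with over 40 N, if the wrist force passes 120 N, or if a joint passes its speed limit or range.

## Working session

There is one attempt and no reset: what is moved stays moved. The work goes in short steps, Python scripts to look and compute and a tool call to move; the robot and the scene stay as the last step left them, time stands still between calls to the robot, and variables do not carry over. Pictures are saved under pics/ and viewed, about 8 in all and at most 12, crops included, and the job is handed in when it is done.

Besides the shell and the picture viewer there is one more tool, called after "Emit:" as name([rows], argument=value, ...), one row to a line, values as JSON. servo_tool: Moves the arm, as the interface text tells. Shifts and turns lie within -1 to 1; 1 stands for 0.25 m of shift or 180 degrees of turn. Its arguments: {"type":"object","properties":{"deltas":{"type":"array","items":{"type":"object","properties":{"tx":{"type":"number","minimum":-1,"maximum":1},"ty":{"type":"number","minimum":-1,"maximum":1},"tz":{"type":"number","minimum":-1,"maximum":1},"rx":{"type":"number","minimum":-1,"maximum":1},"ry":{"type":"number","minimum":-1,"maximum":1},"rz":{"type":"number","minimum":-1,"maximum":1},"claw":{"type":"number"}}}}},"required":["deltas"]}

```bash
mkdir -p pics
python3 - <<'E'
from workcell import env
import cv2,numpy as np
for n in("scene","top"):
    cv2.imwrite(f"pics/{n}0.png",env.get_image(n)[:,:,::-1]); c=env.calibration(n); print(n,c)
o=env.get_obs(); print(o)
E
```

```text
scene {'K': array([[499.19254685,   0.        , 314.46480695],
       [  0.        , 499.19254685, 195.5890141 ],
       [  0.        ,   0.        ,   1.        ]]), 'eye': array([ 1.30510377, -0.36407085,  1.16141985]), 'orientation': array([[ 0.28714922,  0.72845074, -0.62201675],
       [ 0.95776063, -0.22884206,  0.1741433 ],
       [-0.01548878, -0.64574827, -0.76339326]])}
top {'K': array([[383.5857799 ,   0.        , 312.90029603],
       [  0.        , 383.5857799 , 208.07614872],
       [  0.        ,   0.        ,   1.        ]]), 'eye': array([ 0.35567409, -0.14723635,  1.46643104]), 'orientation': array([[-0.01201869, -0.99485922,  0.10055188],
       [-0.99976657,  0.01376144,  0.01665615],
       [-0.01795426, -0.10032822, -0.99479239]])}
{'time': 0.1, 'qpos': array([ 1.10347955,  0.61586051, -0.01266677,  1.4247688 ,  0.00810358,
        1.10343423, -0.04042809]), 'dq': array([-0.00072102, -0.00079592, -0.00059218, -0.0044921 ,  0.00073549,
        0.00019992, -0.00204845]), 'joint_efforts': array([ 8.29950732e-04, -4.70380569e+01,  2.60153152e-01, -1.71571684e+01,
        1.00770811e-02,  5.84792811e-03, -3.39362441e-05]), 'eef_pos': array([ 0.27707072, -0.5872023 ,  0.23021921]), 'tcp_rot': array([[-9.04369201e-01, -1.03918962e-03,  4.26749655e-01],
       [-4.26750920e-01,  2.18683562e-03, -9.04366557e-01],
       [ 6.57699757e-06, -9.99997069e-01, -2.42118191e-03]]), 'force': array([-0.34765381, -0.87472461,  0.18880456]), 'ft_torque': array([0.00642008, 0.01788128, 0.01046406]), 'opening': 0.08527589650272532}
```

View pics/scene0.png

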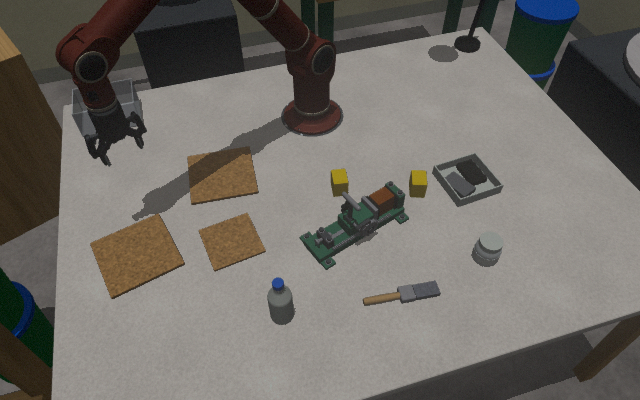

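View pics/top0.png

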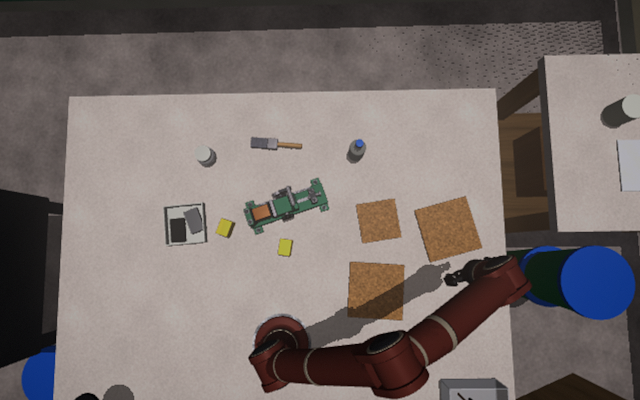

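The scene view shows the clamp around (355,222), with the T-bar at (349,202) and the amber glass at (384,197). The top view shows three mats at (378,220), (448,228) and (376,290). The first is about 39 px wide, which matches 150 mm. I'll measure next.

```bash
cat > h.py <<'E'
from workcell import env
import cv2,numpy as np
def ray(n,u,v):
    c=env.calibration(n); d=c["orientation"]@np.linalg.solve(c["K"],[u,v,1.]); return c["eye"],d
def onz(n,u,v,z):
    e,d=ray(n,u,v); return e+d*(z-e[2])/d[2]
def px(n,P):
    c=env.calibration(n); q=c["K"]@(c["orientation"].T@(np.asarray(P)-c["eye"])); return q[:2]/q[2]
def tri(u1,u2):
    e1,d1=ray("scene",*u1); e2,d2=ray("top",*u2)
    s=np.linalg.lstsq(np.c_[d1,-d2],e2-e1,rcond=None)[0]; a=e1+d1*s[0]; b=e2+d2*s[1]
    return (a+b)/2,np.linalg.norm(a-b)
E
python3 - <<'E'
from h import *
ims={n:cv2.imread(f"pics/{n}0.png") for n in("scene","top")}
def blobs(n,lo,hi,z,amin):
    hsv=cv2.cvtColor(ims[n],cv2.COLOR_BGR2HSV); m=cv2.inRange(hsv,np.array(lo),np.array(hi))
    m=cv2.morphologyEx(m,cv2.MORPH_CLOSE,np.ones((5,5)))
    for c in cv2.findContours(m,0,2)[0]:
        if cv2.contourArea(c)<amin: continue
        (u,v),s,a=cv2.minAreaRect(c); P=[onz(n,*b,z)[:2] for b in cv2.boxPoints(((u,v),s,a))]
        if 100<u<560: print(n,np.round([u,v,*s,a],1),"world",onz(n,u,v,z)[:2].round(4),"sides",np.linalg.norm(P[1]-P[0]).round(3),np.linalg.norm(P[2]-P[1]).round(3),"ang",np.degrees(np.arctan2(*(P[1]-P[0])[::-1])).round(1))
print("brown/orange");blobs("top",(5,80,50),(20,255,255),.008,60);blobs("scene",(5,80,50),(20,255,255),.008,60)
print("glass");blobs("top",(3,140,50),(14,255,255),.085,60);blobs("scene",(3,140,50),(14,255,255),.085,60)
print("green");blobs("top",(50,50,20),(90,255,255),.025,100);blobs("scene",(50,50,20),(90,255,255),.025,100)
t=cv2.resize(ims["top"][165:245,235:335],None,fx=6,fy=6,interpolation=2)
s=cv2.resize(ims["scene"][175:275,290:415],None,fx=6,fy=6,interpolation=2)
cv2.imwrite("pics/tc.png",t);cv2.imwrite("pics/sc.png",s)
E
```

```text
brown/orange
top [421.1 350.8  34.9   9.7  68.2] world [-0.0281 -0.5132] sides 0.036 0.123 ang -69.3
top [375.7 290.6  54.8  55.4   2.9] world [ 0.1906 -0.3535] sides 0.204 0.205 ang -4.1
top [260.8 212.1  12.6  16.8  71.6] world [0.4906 0.0766] sides 0.064 0.049 ang -72.2
top [378.1 220.3  39.1  39.3  80.5] world [ 0.453 -0.37 ] sides 0.15 0.149 ang -81.3
top [447.7 228.6  54.8  54.2  73.1] world [ 0.418  -0.6313] sides 0.207 0.205 ang -73.9
top [289.5 144.8  23.3   4.1   3.8] world [ 0.7517 -0.0346] sides 0.016 0.091 ang -3.9
top [522.3 159.7 142.6  44.2  86.2] world [ 0.6782 -0.9278] sides 0.171 0.555 ang -87.1
scene [381.3 297.9   6.9  36.5  80.5] world [ 0.7473 -0.0359] sides 0.096 0.02 ang 83.3
scene [135.1 254.3  59.5  80.5  64.4] world [ 0.4204 -0.6364] sides 0.218 0.218 ang 107.7
scene [231.8 240.5  43.7  55.1  68.8] world [ 0.4544 -0.3712] sides 0.159 0.156 ang 100.0
scene [383.9 199.2  23.2  21.5  57.1] world [0.4412 0.0937] sides 0.075 0.084 ang 111.6
scene [220.8 174.9  48.1  67.4  80.9] world [ 0.1953 -0.358 ] sides 0.218 0.212 ang 85.5
scene [312.  116.5  31.   54.   9
[... 957 characters left out ...]
6.   32.6  81.6  71.1] world [ 0.5106 -0.0191] sides 0.31 0.125 ang -71.7
scene [319.9 247.6  42.   18.1  50.2] world [ 0.5623 -0.1442] sides 0.055 0.131 ang 119.1
scene [393.6 213.4  29.5  15.3   7.8] world [0.5122 0.0938] sides 0.057 0.085 ang 152.5
scene [349.4 225.2  30.6  49.6  47. ] world [ 0.5142 -0.0418] sides 0.164 0.101 ang 121.8
scene [536.4  43.9  58.7  60.9  13.2] world [-0.1115  0.9613] sides 0.456 0.237 ang 142.4
scene [486.8  14.2  14.3  33.5  15.9] world [-0.3705  0.8868] sides 0.277 0.064 ang 143.3
scene [452.5  15.2  14.1  33.3   9.9] world [-0.4085  0.7454] sides 0.273 0.062 ang 148.7
scene [317.   20.5  41.   32.   90. ] world [-0.5489  0.1846] sides 0.143 0.324 ang 71.7
```

View pics/tc.png

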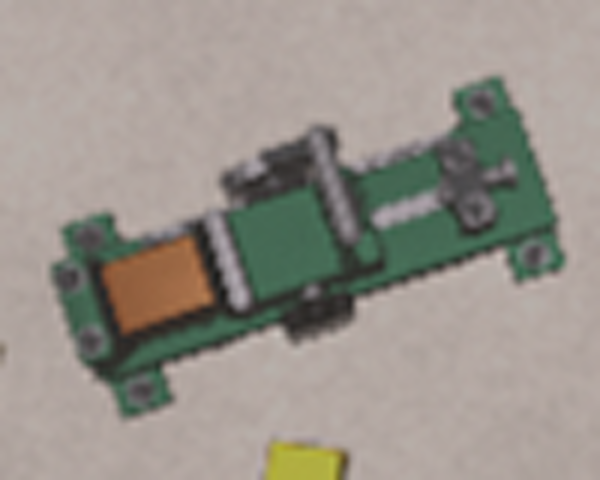

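View pics/sc.png

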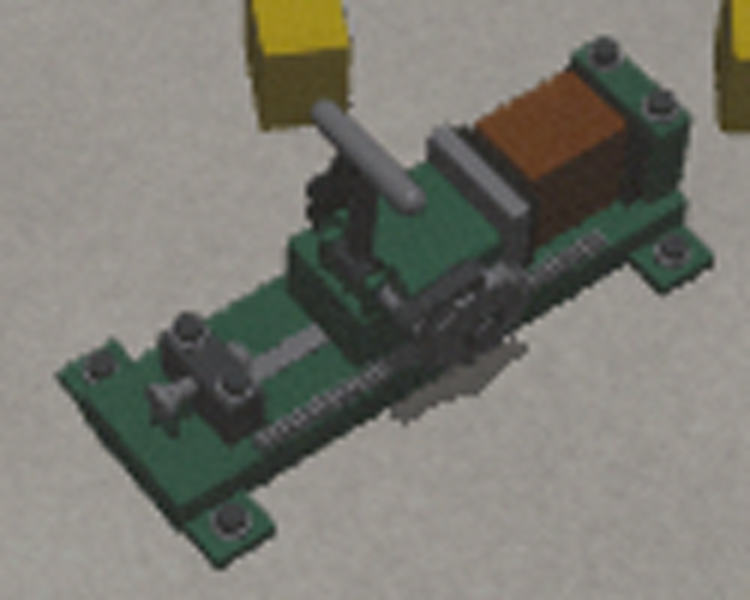

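The crops show the T-bar with ends near top (288.3,187) and (292.5,204.2), and near scene (358.7,208.3) and (343.7,193.3). The glass top is clear in both views, and the wheel is on the far side from the robot. Next I'll triangulate the bar and check it against the clamp geometry.

```bash
cat >> h.py <<'E'
from scipy.spatial.transform import Rotation as R
TH=np.radians(108.2); CX=np.array([np.cos(TH),np.sin(TH),0]); CY=np.array([-np.sin(TH),np.cos(TH),0])
RG=np.c_[-CX,[0,0,-1.],-CY]; RG[:,0]=np.cross(RG[:,1],RG[:,2])
def delta(P,Rt=RG,cur=None):
    o=env.get_obs(); p,r=(o["eef_pos"],o["tcp_rot"]) if cur is None else cur
    return (r.T@(np.asarray(P)-p)/.25).round(4),(R.from_matrix(r.T@Rt).as_rotvec()/np.pi).round(4)
E
python3 - <<'E'
from h import *
A,ea=tri((358.7,208.3),(288.3,187)); B,eb=tri((343.7,193.3),(292.5,204.2))
print(A,ea,B,eb,np.linalg.norm(A-B)); 
for n,a,b in(("top",(288.3,187),(292.5,204.2)),("scene",(358.7,208.3),(343.7,193.3))):
    a,b=onz(n,*a,.156),onz(n,*b,.156); d=a-b; print(n,(a+b)/2,np.linalg.norm(d),np.degrees(np.arctan2(d[1],d[0])))
g=np.array([.4835,.064,0]); O=g-.095*CX; m=(A+B)/2
print("clampO",O,"bar in clamp",(m-O)@CX,(m-O)@CY, "pred bar", O-.028*CX)
print(RG, np.linalg.det(RG));
E
```

```text
[ 0.56254185 -0.04011461  0.15811579] 0.0024294220183149052 [ 0.50201731 -0.05698522  0.15630904] 0.0035188285870004386 0.06285779349594504
top [ 0.53252172 -0.04818717  0.156     ] 0.061674134089468785 13.250296150133124
scene [ 0.53132731 -0.04842843  0.156     ] 0.06311062527874607 18.879110489471827
clampO [ 0.51317182 -0.02624734  0.        ] bar in clamp -0.027154838878317378 -0.011185969703785353 pred bar [ 0.52191719 -0.05284656  0.        ]
[[ 0.31233492  0.          0.94997205]
 [-0.94997205  0.          0.31233492]
 [ 0.         -1.         -0.        ]] 1.0
```

```bash
cat >> h.py <<'E'
O=np.array([.5132,-.0262,0])
def C(x,y,z): return O+x*CX+y*CY+[0,0,z]
E
python3 - <<'E'
from h import *
print(C(.007,-.011,.231),delta(C(.007,-.011,.231)))
E
```

```text
[ 0.52146335 -0.01611451  0.231     ] (array([-1.8589e+00,  9.0000e-04, -1.6487e+00]), array([ 0.0006, -0.4608, -0.0006]))
```

Emit:
servo_tool([
  {"tx":-0.93,"tz":-0.824,"ry":-0.2304,"claw":-1},
  {"tx":-0.93,"tz":-0.824,"ry":-0.2304,"claw":-1},
  {"tx":-0.93,"tz":-0.824,"ry":-0.2304,"claw":-1},
  {"tx":-0.93,"tz":-0.824,"ry":-0.2304,"claw":-1},
  {"tx":-0.93,"tz":-0.824,"ry":-0.2304,"claw":-1},
  {"tx":-0.93,"tz":-0.824,"ry":-0.2304,"claw":-1},
  {"tx":-0.93,"tz":-0.824,"ry":-0.2304,"claw":-1},
  {"tx":-0.93,"tz":-0.824,"ry":-0.2304,"claw":-1},
])

```text
schema error: expected keys tx, ty, tz, rx, ry, rz, claw
```

Run:
```python
from h import *
print(delta(C(.007,-.011,.231)))
```

```text
(array([-1.8589e+00,  9.0000e-04, -1.6487e+00]), array([ 0.0006, -0.4608, -0.0006]))
```

All keys are required.

Emit:
servo_tool([
  {"tx":-0.93,"ty":0,"tz":-0.824,"rx":0,"ry":-0.23,"rz":0,"claw":-1},
  {"tx":-0.93,"ty":0,"tz":-0.824,"rx":0,"ry":-0.23,"rz":0,"claw":-1},
  {"tx":-0.93,"ty":0,"tz":-0.824,"rx":0,"ry":-0.23,"rz":0,"claw":-1},
  {"tx":-0.93,"ty":0,"tz":-0.824,"rx":0,"ry":-0.23,"rz":0,"claw":-1},
  {"tx":-0.93,"ty":0,"tz":-0.824,"rx":0,"ry":-0.23,"rz":0,"claw":-1},
  {"tx":-0.93,"ty":0,"tz":-0.824,"rx":0,"ry":-0.23,"rz":0,"claw":-1},
  {"tx":-0.93,"ty":0,"tz":-0.824,"rx":0,"ry":-0.23,"rz":0,"claw":-1},
  {"tx":-0.93,"ty":0,"tz":-0.824,"rx":0,"ry":-0.23,"rz":0,"claw":-1},
])

```text
time: 0.9
eef_pos: [0.4007, -0.2999, 0.2313]
tcp_rot: [[-0.391, -0.0, 0.92], [-0.92, 0.001, -0.391], [-0.001, -1.0, -0.0]]
force: [-0.4, -1.3, 0.7]
opening: 0.0001
```

Run:
```python
from h import *
print(delta(C(.007,-.011,.231)))
```

```text
(array([-1.2336e+00,  2.4000e-03,  5.0000e-04]), array([ 0.    , -0.2291, -0.0003]))
```

Emit:
servo_tool([
  {"tx":-1,"ty":0,"tz":0,"rx":0,"ry":-0.23,"rz":0,"claw":-1},
  {"tx":-1,"ty":0,"tz":0,"rx":0,"ry":-0.23,"rz":0,"claw":-1},
  {"tx":-1,"ty":0,"tz":0,"rx":0,"ry":-0.23,"rz":0,"claw":-1},
  {"tx":-1,"ty":0,"tz":0,"rx":0,"ry":-0.23,"rz":0,"claw":-1},
  {"tx":-1,"ty":0,"tz":0,"rx":0,"ry":-0.23,"rz":0,"claw":-1},
  {"tx":-1,"ty":0,"tz":0,"rx":0,"ry":-0.23,"rz":0,"claw":-1},
  {"tx":-1,"ty":0,"tz":0,"rx":0,"ry":-0.23,"rz":0,"claw":-1},
])

```text
time: 1.6
eef_pos: [0.499, -0.0742, 0.2308]
tcp_rot: [[0.309, -0.001, 0.951], [-0.951, -0.001, 0.309], [0.001, -1.0, -0.001]]
force: [0.0, -1.3, -0.3]
opening: -0.0002
```

Run:
```python
from h import *
print(delta(C(.007,-.011,.231)),delta(C(.007,-.011,.141)))
```

```text
(array([-0.1931, -0.001 ,  0.1573]), array([ 0.0004, -0.0012,  0.0002])) (array([-0.1933,  0.359 ,  0.1577]), array([ 0.0004, -0.0012,  0.0002]))
```

Emit:
servo_tool([
  {"tx":-0.193,"ty":0,"tz":0.158,"rx":0,"ry":0,"rz":0,"claw":-1},
  {"tx":-0.193,"ty":0,"tz":0.158,"rx":0,"ry":0,"rz":0,"claw":-1},
  {"tx":-0.193,"ty":0.12,"tz":0.158,"rx":0,"ry":0,"rz":0,"claw":-1},
  {"tx":-0.193,"ty":0.24,"tz":0.158,"rx":0,"ry":0,"rz":0,"claw":-1},
  {"tx":-0.193,"ty":0.34,"tz":0.158,"rx":0,"ry":0,"rz":0,"claw":-1},
  {"tx":-0.193,"ty":0.36,"tz":0.158,"rx":0,"ry":0,"rz":0,"claw":-1},
])

```text
time: 2.2
eef_pos: [0.519, -0.0182, 0.1384]
tcp_rot: [[0.306, -0.007, 0.952], [-0.952, -0.002, 0.306], [-0.0, -1.0, -0.007]]
force: [-0.9, -0.4, 0.0]
opening: -0.0001
```

Run:
```python
from h import *
im=env.get_image("scene")[:,:,::-1]; cv2.imwrite("pics/s1.png",cv2.resize(im[150:275,290:415],None,fx=5,fy=5,interpolation=2))
print(delta(C(.007,-.011,.141)),env.get_obs()["force"])
```

```text
(array([-0.0035, -0.0072,  0.0081]), array([ 0.0017, -0.0021, -0.0001])) [-0.48609728 -0.2945709   0.32966579]
```

View pics/s1.png

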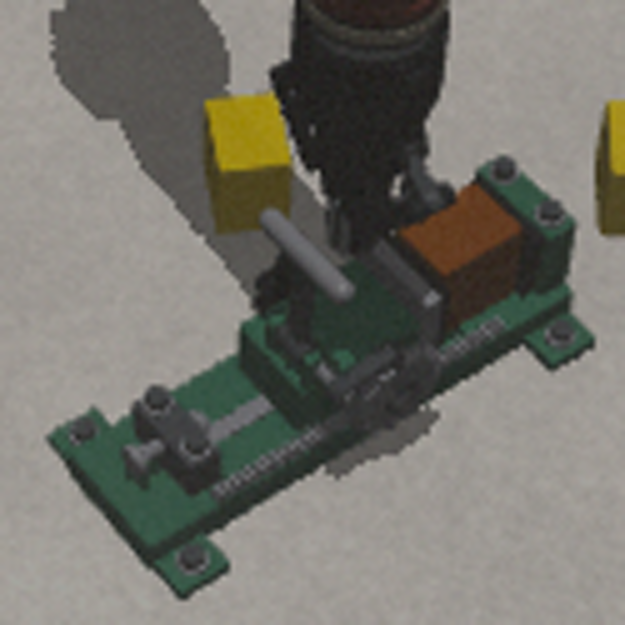

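The fingers hang just on the glass side of the T-bar, at about (360,240) in the crop, touching nothing. I'll start the pull along tool +x.

Emit:
servo_tool([
  {"tx":0.02,"ty":-0.007,"tz":0.008,"rx":0,"ry":0,"rz":0,"claw":-1},
  {"tx":0.04,"ty":-0.007,"tz":0.008,"rx":0,"ry":0,"rz":0,"claw":-1},
  {"tx":0.04,"ty":-0.007,"tz":0.008,"rx":0,"ry":0,"rz":0,"claw":-1},
])

```text
time: 2.55
eef_pos: [0.5277, -0.0253, 0.1444]
tcp_rot: [[0.307, 0.003, 0.952], [-0.952, -0.001, 0.307], [0.002, -1.0, 0.003]]
force: [-0.2, -1.0, -0.1]
opening: -0.0002
```

Emit:
servo_tool([
  {"tx":0.016,"ty":0,"tz":0,"rx":0,"ry":0,"rz":0,"claw":-1},
  {"tx":0.02,"ty":0,"tz":0,"rx":0,"ry":0,"rz":0,"claw":-1},
  {"tx":0.02,"ty":0,"tz":0,"rx":0,"ry":0,"rz":0,"claw":-1},
])

```text
time: 2.85
eef_pos: [0.528, -0.0286, 0.1433]
tcp_rot: [[0.31, 0.0, 0.951], [-0.951, -0.0, 0.31], [0.0, -1.0, 0.0]]
force: [0.9, 0.3, 0.1]
opening: 0.0001
```

Emit:
servo_tool([
  {"tx":0.016,"ty":0,"tz":0,"rx":0,"ry":0,"rz":0,"claw":-1},
  {"tx":0.02,"ty":0,"tz":0,"rx":0,"ry":0,"rz":0,"claw":-1},
  {"tx":0.02,"ty":0,"tz":0,"rx":0,"ry":0,"rz":0,"claw":-1},
])

```text
time: 3.15
eef_pos: [0.5292, -0.0317, 0.1432]
tcp_rot: [[0.311, -0.001, 0.95], [-0.95, 0.002, 0.311], [-0.002, -1.0, 0.0]]
force: [-1.1, 2.8, 0.9]
opening: 0.0003
```

Run:
```python
from h import *
o=env.get_obs(); print((o["eef_pos"]-O)@CX,(o["eef_pos"]-O)@CY,o["eef_pos"][2],o["force"]@CX,o["force"],o["ft_torque"])
```

```text
-0.010206393582097857 -0.013463463579692225 0.14316343224447783 3.0021431068712934 [-1.12111822  2.7916387   0.90988547] [ 0.60976865  0.25990155 -0.00284928]
```

Emit:
servo_tool([
  {"tx":0.008,"ty":0,"tz":0,"rx":0,"ry":0,"rz":0,"claw":-1},
  {"tx":0.016,"ty":0,"tz":0,"rx":0,"ry":0,"rz":0,"claw":-1},
  {"tx":0.024,"ty":0,"tz":0,"rx":0,"ry":0,"rz":0,"claw":-1},
  {"tx":0.032,"ty":0,"tz":0,"rx":0,"ry":0,"rz":0,"claw":-1},
  {"tx":0.04,"ty":0,"tz":0,"rx":0,"ry":0,"rz":0,"claw":-1},
  {"tx":0.04,"ty":0,"tz":0,"rx":0,"ry":0,"rz":0,"claw":-1},
])

```text
time: 3.75
eef_pos: [0.5315, -0.0384, 0.1435]
tcp_rot: [[0.313, -0.002, 0.95], [-0.95, 0.005, 0.313], [-0.005, -1.0, -0.0]]
force: [-3.0, 7.5, 4.3]
opening: -0.0001
```

Emit:
servo_tool([
  {"tx":0.008,"ty":0,"tz":0,"rx":0,"ry":0,"rz":0,"claw":-1},
  {"tx":0.016,"ty":0,"tz":0,"rx":0,"ry":0,"rz":0,"claw":-1},
  {"tx":0.024,"ty":0,"tz":0,"rx":0,"ry":0,"rz":0,"claw":-1},
  {"tx":0.032,"ty":0,"tz":0,"rx":0,"ry":0,"rz":0,"claw":-1},
  {"tx":0.04,"ty":0,"tz":0,"rx":0,"ry":0,"rz":0,"claw":-1},
  {"tx":0.04,"ty":0,"tz":0,"rx":0,"ry":0,"rz":0,"claw":-1},
])

```text
time: 4.35
eef_pos: [0.5349, -0.0489, 0.1431]
tcp_rot: [[0.312, -0.002, 0.95], [-0.95, 0.004, 0.312], [-0.004, -1.0, -0.0]]
force: [-2.3, 6.9, 1.2]
opening: -0.0003
```

Emit:
servo_tool([
  {"tx":0.008,"ty":0,"tz":0,"rx":0,"ry":0,"rz":0,"claw":-1},
  {"tx":0.016,"ty":0,"tz":0,"rx":0,"ry":0,"rz":0,"claw":-1},
  {"tx":0.024,"ty":0,"tz":0,"rx":0,"ry":0,"rz":0,"claw":-1},
  {"tx":0.032,"ty":0,"tz":0,"rx":0,"ry":0,"rz":0,"claw":-1},
  {"tx":0.04,"ty":0,"tz":0,"rx":0,"ry":0,"rz":0,"claw":-1},
])

```text
time: 4.85
eef_pos: [0.5368, -0.0547, 0.1431]
tcp_rot: [[0.315, -0.004, 0.949], [-0.949, 0.008, 0.315], [-0.009, -1.0, -0.001]]
force: [-4.9, 11.2, 3.6]
opening: 0.0001
```

Run:
```python
from h import *
o=env.get_obs(); print((o["eef_pos"]-O)@CX,(o["eef_pos"]-O)@CY,o["eef_pos"][2],o["force"]@CX,o["force"],o["ft_torque"])
```

```text
-0.034432523049557594 -0.013522282900398608 0.14306043294232101 12.208334475260424 [-4.94487819 11.22546325  3.56147493] [ 2.43469564  0.96353446 -0.02287569]
```

The pull is compliant at about 1.3 N/mm, and the jaw slides at about 12 N. Any contact with the stop will show as force above that.

Emit:
servo_tool([
  {"tx":0.006,"ty":0,"tz":0,"rx":0,"ry":0,"rz":0,"claw":-1},
  {"tx":0.012,"ty":0,"tz":0,"rx":0,"ry":0,"rz":0,"claw":-1},
  {"tx":0.018,"ty":0,"tz":0,"rx":0,"ry":0,"rz":0,"claw":-1},
  {"tx":0.024,"ty":0,"tz":0,"rx":0,"ry":0,"rz":0,"claw":-1},
  {"tx":0.03,"ty":0,"tz":0,"rx":0,"ry":0,"rz":0,"claw":-1},
  {"tx":0.036,"ty":0,"tz":0,"rx":0,"ry":0,"rz":0,"claw":-1},
])

```text
time: 5.45
eef_pos: [0.5396, -0.0632, 0.1431]
tcp_rot: [[0.315, -0.004, 0.949], [-0.949, 0.008, 0.315], [-0.009, -1.0, -0.001]]
force: [-4.4, 11.1, 4.6]
opening: -0.0003
```

Emit:
servo_tool([
  {"tx":0.006,"ty":0,"tz":0,"rx":0,"ry":0,"rz":0,"claw":-1},
  {"tx":0.012,"ty":0,"tz":0,"rx":0,"ry":0,"rz":0,"claw":-1},
  {"tx":0.016,"ty":0,"tz":0,"rx":0,"ry":0,"rz":0,"claw":-1},
])

```text
time: 5.75
eef_pos: [0.5409, -0.0672, 0.1431]
tcp_rot: [[0.315, -0.004, 0.949], [-0.949, 0.008, 0.315], [-0.009, -1.0, -0.001]]
force: [-5.1, 11.8, 3.7]
opening: -0.0002
```

```bash
cat > st.py <<'E'
from h import *
o=env.get_obs(); print(o["time"],((o["eef_pos"]-O)@CX).round(4),((o["eef_pos"]-O)@CY).round(4),o["eef_pos"][2].round(4),"F",(o["force"]@CX).round(2),o["force"].round(2),o["opening"].round(4))
E
python3 - <<'E'
import st
from h import *
im=env.get_image("scene")[:,:,::-1]; cv2.imwrite("pics/s2.png",cv2.resize(im[170:275,290:415],None,fx=6,fy=5.7,interpolation=2))
E
```

```text
Traceback (most recent call last):
  File "st.py", line 2, in <module>
    o=env.get_obs(); print(o["time"],((o["eef_pos"]-O)@CX).round(4),((o["eef_pos"]-O)@CY).round(4),o["eef_pos"][2].round(4),"F",(o["force"]@CX).round(2),o["force"].round(2),o["opening"].round(4))
                                                                                                                                                                             ^^^^^^^^^^^^^^^^^^
AttributeError: 'float' object has no attribute 'round'
```

Emit:
servo_tool([
  {"tx":0.006,"ty":0,"tz":0,"rx":0,"ry":0,"rz":0,"claw":-1},
  {"tx":0.012,"ty":0,"tz":0,"rx":0,"ry":0,"rz":0,"claw":-1},
  {"tx":0.016,"ty":0,"tz":0,"rx":0,"ry":0,"rz":0,"claw":-1},
])

```text
time: 6.05
eef_pos: [0.5422, -0.0709, 0.1431]
tcp_rot: [[0.315, -0.004, 0.949], [-0.949, 0.008, 0.315], [-0.009, -1.0, -0.001]]
force: [-3.5, 11.2, 3.3]
opening: 0.0001
```

```bash
sed -i 's/,o\["opening"\].round(4)/,o["opening"]/' st.py
python3 - <<'E'
import st
from h import *
im=env.get_image("scene")[:,:,::-1]; cv2.imwrite("pics/s2.png",cv2.resize(im[170:275,290:415],None,fx=6,fy=5.7,interpolation=2))
E
```

```text
6.05 -0.0516 -0.0135 0.1431 F 11.72 [-3.49 11.19  3.32] 8.71133620059222e-05
```

View pics/s2.png

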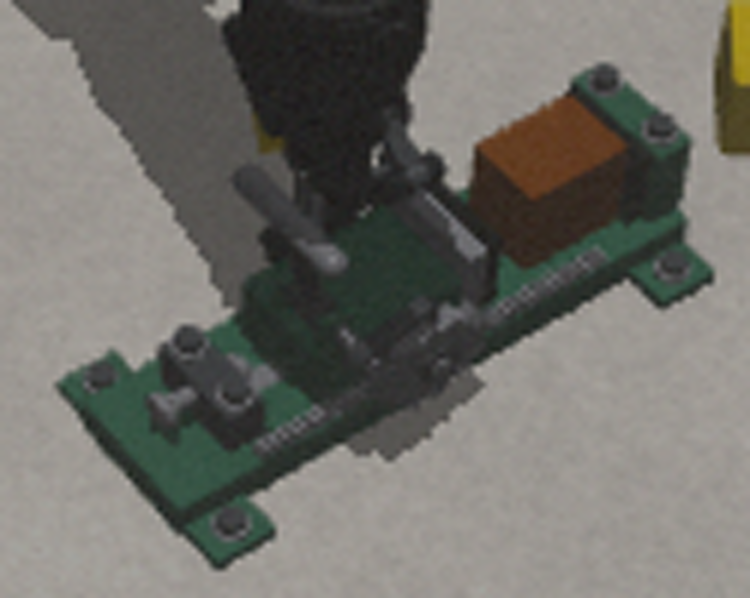

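The jaw is well off the glass, and the rear face at (290,330) is now near the screw. I'll continue in 2 mm steps and watch the force.

Emit:
servo_tool([
  {"tx":0.006,"ty":0,"tz":0,"rx":0,"ry":0,"rz":0,"claw":-1},
  {"tx":0.012,"ty":0,"tz":0,"rx":0,"ry":0,"rz":0,"claw":-1},
])

```text
time: 6.3
eef_pos: [0.543, -0.0736, 0.143]
tcp_rot: [[0.315, -0.004, 0.949], [-0.949, 0.009, 0.315], [-0.009, -1.0, -0.001]]
force: [-4.6, 11.2, 3.6]
opening: 0.0002
```

Emit:
servo_tool([
  {"tx":0.006,"ty":0,"tz":0,"rx":0,"ry":0,"rz":0,"claw":-1},
  {"tx":0.01,"ty":0,"tz":0,"rx":0,"ry":0,"rz":0,"claw":-1},
])

```text
time: 6.5
eef_pos: [0.5439, -0.0762, 0.1431]
tcp_rot: [[0.315, -0.004, 0.949], [-0.949, 0.008, 0.315], [-0.009, -1.0, -0.001]]
force: [-4.4, 11.4, 4.0]
opening: -0.0001
```

Emit:
servo_tool([
  {"tx":0.006,"ty":0,"tz":0,"rx":0,"ry":0,"rz":0,"claw":-1},
  {"tx":0.008,"ty":0,"tz":0,"rx":0,"ry":0,"rz":0,"claw":-1},
])

```text
time: 6.7
eef_pos: [0.5445, -0.0782, 0.143]
tcp_rot: [[0.315, -0.004, 0.949], [-0.949, 0.008, 0.315], [-0.009, -1.0, -0.001]]
force: [-4.1, 10.9, 4.2]
opening: -0.0002
```

```bash
python3 st.py
```

```text
6.7 -0.0591 -0.0135 0.143 F 11.61 [-4.15 10.86  4.24] -0.00019577273724758268
```

Still sliding freely.

Emit:
servo_tool([
  {"tx":0.004,"ty":0,"tz":0,"rx":0,"ry":0,"rz":0,"claw":-1},
  {"tx":0.008,"ty":0,"tz":0,"rx":0,"ry":0,"rz":0,"claw":-1},
])

```text
time: 6.9
eef_pos: [0.5451, -0.0798, 0.1431]
tcp_rot: [[0.315, -0.004, 0.949], [-0.949, 0.009, 0.315], [-0.009, -1.0, -0.001]]
force: [-4.3, 11.1, 4.2]
opening: -0.0002
```

Emit:
servo_tool([
  {"tx":0.004,"ty":0,"tz":0,"rx":0,"ry":0,"rz":0,"claw":-1},
  {"tx":0.008,"ty":0,"tz":0,"rx":0,"ry":0,"rz":0,"claw":-1},
])

```text
time: 7.1
eef_pos: [0.5457, -0.0817, 0.1431]
tcp_rot: [[0.315, -0.004, 0.949], [-0.949, 0.009, 0.315], [-0.009, -1.0, -0.001]]
force: [-3.9, 11.5, 2.9]
opening: 0.0002
```

```bash
python3 st.py
```

```text
7.1 -0.0629 -0.0136 0.1431 F 12.19 [-3.93 11.54  2.88] 0.00016153468098340353
```

Emit:
servo_tool([
  {"tx":0.004,"ty":0,"tz":0,"rx":0,"ry":0,"rz":0,"claw":-1},
  {"tx":0.008,"ty":0,"tz":0,"rx":0,"ry":0,"rz":0,"claw":-1},
])

```text
time: 7.3
eef_pos: [0.5464, -0.0836, 0.1431]
tcp_rot: [[0.315, -0.004, 0.949], [-0.949, 0.009, 0.315], [-0.009, -1.0, -0.001]]
force: [-4.8, 11.3, 3.9]
opening: 0.0001
```

Emit:
servo_tool([
  {"tx":0.004,"ty":0,"tz":0,"rx":0,"ry":0,"rz":0,"claw":-1},
  {"tx":0.008,"ty":0,"tz":0,"rx":0,"ry":0,"rz":0,"claw":-1},
])

```text
time: 7.5
eef_pos: [0.5469, -0.0855, 0.143]
tcp_rot: [[0.315, -0.004, 0.949], [-0.949, 0.009, 0.315], [-0.009, -1.0, -0.001]]
force: [-5.0, 10.7, 4.5]
opening: -0.0001
```

```bash
python3 st.py
```

```text
7.5 -0.0669 -0.0135 0.143 F 11.68 [-4.95 10.66  4.47] -9.09303080350795e-05
```

Emit:
servo_tool([
  {"tx":0.004,"ty":0,"tz":0,"rx":0,"ry":0,"rz":0,"claw":-1},
  {"tx":0.008,"ty":0,"tz":0,"rx":0,"ry":0,"rz":0,"claw":-1},
])

```text
time: 7.7
eef_pos: [0.5476, -0.0874, 0.1431]
tcp_rot: [[0.315, -0.004, 0.949], [-0.949, 0.009, 0.315], [-0.01, -1.0, -0.001]]
force: [-4.4, 11.5, 3.9]
opening: -0.0
```

Emit:
servo_tool([
  {"tx":0.004,"ty":0,"tz":0,"rx":0,"ry":0,"rz":0,"claw":-1},
  {"tx":0.008,"ty":0,"tz":0,"rx":0,"ry":0,"rz":0,"claw":-1},
])

```text
time: 7.9
eef_pos: [0.5478, -0.0882, 0.1431]
tcp_rot: [[0.315, -0.005, 0.949], [-0.949, 0.01, 0.315], [-0.011, -1.0, -0.002]]
force: [-5.9, 13.5, 4.9]
opening: -0.0001
```

```bash
python3 st.py
```

```text
7.9 -0.0697 -0.0135 0.1431 F 14.69 [-5.94 13.51  4.93] -0.0001367265113340181
```

The force rose and the motion stalled, which looks like the stop. I'll confirm with one 1 mm step, about 4 N on the stop.

Emit:
servo_tool([
  {"tx":0.004,"ty":0,"tz":0,"rx":0,"ry":0,"rz":0,"claw":-1},
  {"tx":0.004,"ty":0,"tz":0,"rx":0,"ry":0,"rz":0,"claw":-1},
])

```text
time: 8.1
eef_pos: [0.5479, -0.0882, 0.1431]
tcp_rot: [[0.316, -0.006, 0.949], [-0.949, 0.011, 0.316], [-0.012, -1.0, -0.002]]
force: [-5.6, 14.7, 5.7]
opening: 0.0002
```

Run:
```python
import st
from h import *
im=env.get_image("scene")[:,:,::-1]; cv2.imwrite("pics/s3.png",cv2.resize(im[170:275,290:415],None,fx=6,fy=5.7,interpolation=2))
```

```text
8.1 -0.0697 -0.0136 0.1431 F 15.7 [-5.61 14.68  5.65] 0.00018812410808034572
```

View pics/s3.png

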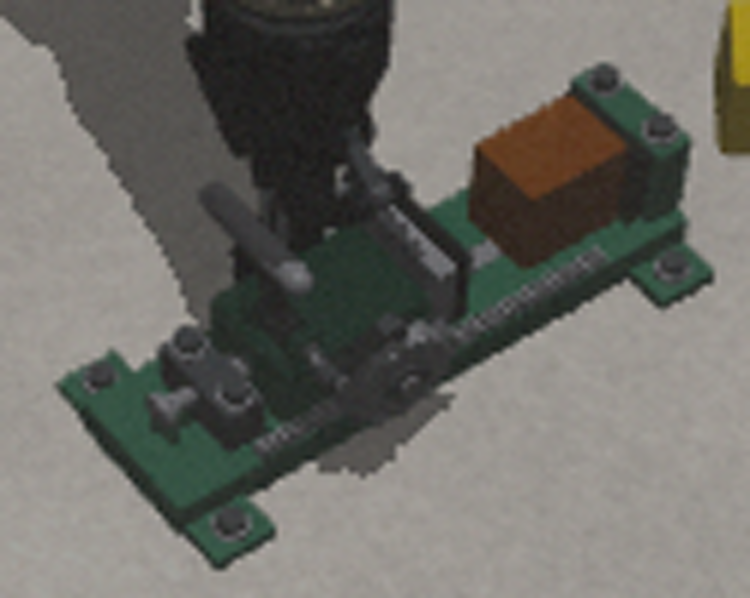

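The jaw's rear face now rests on the stop screw, at (265,370) in the crop. The tool did not move further and the force on the stop was about 4 N. I'll ease off, let the lever return, and lift clear.

Emit:
servo_tool([
  {"tx":-0.03,"ty":0,"tz":0,"rx":0,"ry":0,"rz":0,"claw":-1},
  {"tx":-0.06,"ty":0,"tz":0,"rx":0,"ry":0,"rz":0,"claw":-1},
  {"tx":-0.09,"ty":0,"tz":0,"rx":0,"ry":0,"rz":0,"claw":-1},
  {"tx":-0.12,"ty":0,"tz":0,"rx":0,"ry":0,"rz":0,"claw":-1},
  {"tx":-0.15,"ty":0,"tz":0,"rx":0,"ry":0,"rz":0,"claw":-1},
  {"tx":-0.17,"ty":0,"tz":0,"rx":0,"ry":0,"rz":0,"claw":-1},
  {"tx":-0.17,"ty":0,"tz":0,"rx":0,"ry":0,"rz":0,"claw":-1},
  {"tx":-0.17,"ty":-0.2,"tz":0,"rx":0,"ry":0,"rz":0,"claw":-1},
  {"tx":-0.17,"ty":-0.4,"tz":0,"rx":0,"ry":0,"rz":0,"claw":-1},
  {"tx":-0.17,"ty":-0.4,"tz":0,"rx":0,"ry":0,"rz":0,"claw":1},
  {"tx":-0.17,"ty":-0.4,"tz":0,"rx":0,"ry":0,"rz":0,"claw":1},
])

```text
time: 9.25
eef_pos: [0.5379, -0.0574, 0.2443]
tcp_rot: [[0.309, 0.003, 0.951], [-0.951, -0.001, 0.309], [0.002, -1.0, 0.003]]
force: [-0.3, 1.5, -1.0]
opening: 0.0284
```

Run:
```python
import st
from h import *
ims={}
for n in("scene","top"):
    ims[n]=env.get_image(n)[:,:,::-1].copy()
    hsv=cv2.cvtColor(ims[n],cv2.COLOR_BGR2HSV); m=cv2.inRange(hsv,np.array((3,140,50)),np.array((14,255,255)))
    for c in cv2.findContours(m,0,2)[0]:
        if cv2.contourArea(c)<40: continue
        (u,v),s,a=cv2.minAreaRect(c); w=onz(n,u,v,.085)
        if 240<u<420 and 150<v<260: P=[onz(n,*b,.085) for b in cv2.boxPoints(((u,v),s,a))];print(n,u,v,s,w,"clamp",(w-O)@CX,(w-O)@CY,np.linalg.norm(P[1]-P[0]),np.linalg.norm(P[2]-P[1]))
cv2.imwrite("pics/s4.png",np.hstack([cv2.resize(ims["scene"][150:275,290:415],(400,400),interpolation=2),cv2.resize(ims["top"][150:250,235:335],(400,400),interpolation=2)]))
g=np.array([.4835,.064,0]); o=env.get_obs()
for z in (.2,.06): print(delta(g+[0,0,z]))
```

```text
9.25 -0.0373 -0.0137 0.2443 F 1.53 [-0.31  1.51 -1.01] 0.028428061960834375
scene 381.4559020996094 195.42645263671875 (12.862394332885742, 20.236833572387695) [0.48404258 0.06177602 0.085     ] clamp 0.09268163999667442 0.0002207555132112335 0.0650561543522613 0.0441518514646592
top 260.7500305175781 212.25001525878906 (11.700427055358887, 15.811387062072754) [0.48271549 0.06514047 0.085     ] clamp 0.09629226922564066 0.00043061144280922767 0.05730096271913307 0.04278964156041439
(array([-0.5273,  0.1681, -0.0501]), array([ 0.0008, -0.001 , -0.0001]))
(array([-0.5271,  0.7281, -0.0487]), array([ 0.0008, -0.001 , -0.0001]))
```

View pics/s4.png

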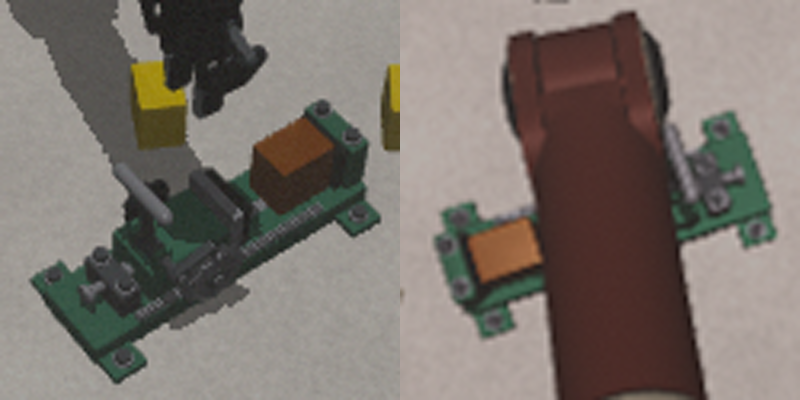

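The lever has sprung back upright, the jaw stayed at the stop, and the glass has not moved. Next I'll move over the glass.

Emit:
servo_tool([
  {"tx":-0.264,"ty":0,"tz":-0.025,"rx":0,"ry":0,"rz":0,"claw":1},
  {"tx":-0.527,"ty":0,"tz":-0.049,"rx":0,"ry":0,"rz":0,"claw":1},
  {"tx":-0.527,"ty":0.1,"tz":-0.049,"rx":0,"ry":0,"rz":0,"claw":1},
  {"tx":-0.527,"ty":0.25,"tz":-0.049,"rx":0,"ry":0,"rz":0,"claw":1},
  {"tx":-0.527,"ty":0.4,"tz":-0.049,"rx":0,"ry":0,"rz":0,"claw":1},
  {"tx":-0.527,"ty":0.45,"tz":-0.049,"rx":0,"ry":0,"rz":0,"claw":1},
  {"tx":-0.527,"ty":0.45,"tz":-0.049,"rx":0,"ry":0,"rz":0,"claw":1},
  {"tx":-0.527,"ty":0.45,"tz":-0.049,"rx":0,"ry":0,"rz":0,"claw":1},
])

```text
time: 10.15
eef_pos: [0.4844, 0.0646, 0.13]
tcp_rot: [[0.31, -0.002, 0.951], [-0.951, 0.0, 0.31], [-0.001, -1.0, -0.002]]
force: [0.0, 0.4, 0.2]
opening: 0.0852
```

Run:
```python
import st
from h import *
print(delta([.4834,.0638,.045]))
```

```text
10.15 0.0952 -0.0009 0.13 F 0.35 [0.03 0.38 0.24] 0.08523926123468652
(array([ 0.0019,  0.3398, -0.004 ]), array([ 0.0005, -0.0008, -0.0002]))
```

Emit:
servo_tool([
  {"tx":0.002,"ty":0.1,"tz":-0.004,"rx":0,"ry":0,"rz":0,"claw":1},
  {"tx":0.002,"ty":0.2,"tz":-0.004,"rx":0,"ry":0,"rz":0,"claw":1},
  {"tx":0.002,"ty":0.28,"tz":-0.004,"rx":0,"ry":0,"rz":0,"claw":1},
  {"tx":0.002,"ty":0.34,"tz":-0.004,"rx":0,"ry":0,"rz":0,"claw":1},
  {"tx":0.002,"ty":0.34,"tz":-0.004,"rx":0,"ry":0,"rz":0,"claw":1},
])

```text
time: 10.65
eef_pos: [0.4836, 0.0636, 0.0449]
tcp_rot: [[0.31, -0.002, 0.951], [-0.951, -0.0, 0.31], [-0.0, -1.0, -0.002]]
force: [-0.4, -0.1, 0.1]
opening: 0.0858
```

Emit:
servo_tool([
  {"tx":0,"ty":0,"tz":0,"rx":0,"ry":0,"rz":0,"claw":0.2},
  {"tx":0,"ty":0,"tz":0,"rx":0,"ry":0,"rz":0,"claw":0.1},
  {"tx":0,"ty":0,"tz":0,"rx":0,"ry":0,"rz":0,"claw":0},
  {"tx":0,"ty":0,"tz":0,"rx":0,"ry":0,"rz":0,"claw":-1},
  {"tx":0,"ty":0,"tz":0,"rx":0,"ry":0,"rz":0,"claw":-1},
  {"tx":0,"ty":0,"tz":0,"rx":0,"ry":0,"rz":0,"claw":-1},
  {"tx":0,"ty":0,"tz":0,"rx":0,"ry":0,"rz":0,"claw":-1},
])

```text
time: 11.35
eef_pos: [0.4845, 0.0638, 0.0468]
tcp_rot: [[0.31, 0.002, 0.951], [-0.951, -0.0, 0.31], [0.001, -1.0, 0.002]]
force: [-0.7, -0.7, 5.2]
opening: 0.044
```

```bash
python3 st.py
```

```text
11.35 0.0945 -0.0008 0.0468 F -0.44 [-0.74 -0.71  5.18] 0.04404543581549405
```

The grip is on the glass at about 44 mm. Lifting straight up.

Emit:
servo_tool([
  {"tx":0,"ty":-0.04,"tz":0,"rx":0,"ry":0,"rz":0,"claw":-1},
  {"tx":0,"ty":-0.1,"tz":0,"rx":0,"ry":0,"rz":0,"claw":-1},
  {"tx":0,"ty":-0.2,"tz":0,"rx":0,"ry":0,"rz":0,"claw":-1},
  {"tx":0,"ty":-0.35,"tz":0,"rx":0,"ry":0,"rz":0,"claw":-1},
  {"tx":0,"ty":-0.5,"tz":0,"rx":0,"ry":0,"rz":0,"claw":-1},
  {"tx":0,"ty":-0.65,"tz":0,"rx":0,"ry":0,"rz":0,"claw":-1},
  {"tx":0,"ty":-0.76,"tz":0,"rx":0,"ry":0,"rz":0,"claw":-1},
  {"tx":0,"ty":-0.76,"tz":0,"rx":0,"ry":0,"rz":0,"claw":-1},
])

```text
time: 12.15
eef_pos: [0.4858, 0.0647, 0.2395]
tcp_rot: [[0.31, 0.009, 0.951], [-0.951, 0.001, 0.31], [0.001, -1.0, 0.009]]
force: [-0.1, -0.6, -3.9]
opening: 0.0443
```

Run:
```python
import st
from h import *
print(delta([.4537,-.3706,.235]));
```

```text
12.15 0.0949 -0.0024 0.2395 F -0.53 [-0.06 -0.57 -3.92] 0.04427623727926906
(array([ 1.6156,  0.0147, -0.662 ]), array([-0.0028, -0.0008,  0.0005]))
```

Emit:
servo_tool([
  {"tx":0.08,"ty":0,"tz":-0.033,"rx":0,"ry":0,"rz":0,"claw":-1},
  {"tx":0.2,"ty":0,"tz":-0.082,"rx":0,"ry":0,"rz":0,"claw":-1},
  {"tx":0.35,"ty":0,"tz":-0.143,"rx":0,"ry":0,"rz":0,"claw":-1},
  {"tx":0.5,"ty":0,"tz":-0.205,"rx":0,"ry":0.02,"rz":0,"claw":-1},
  {"tx":0.65,"ty":0,"tz":-0.266,"rx":0,"ry":0.03,"rz":0,"claw":-1},
  {"tx":0.81,"ty":0,"tz":-0.332,"rx":0,"ry":0.049,"rz":0,"claw":-1},
])

```text
time: 12.75
eef_pos: [0.4661, -0.1553, 0.234]
tcp_rot: [[0.16, -0.003, 0.987], [-0.987, 0.002, 0.16], [-0.002, -1.0, -0.003]]
force: [0.7, 0.2, -3.4]
opening: 0.044
```

Run:
```python
import st
from h import *
print(delta([.4537,-.3706,.235],R.from_euler('z',-8.8,degrees=True).as_matrix()@RG));
```

```text
12.75 -0.1079 0.0851 0.234 F -0.0 [ 0.72  0.23 -3.37] 0.04399389881399521
(array([ 0.8424, -0.0052, -0.1863]), array([ 0.001 , -0.0012, -0.0006]))
```

Emit:
servo_tool([
  {"tx":0.14,"ty":0,"tz":-0.031,"rx":0,"ry":0,"rz":0,"claw":-1},
  {"tx":0.29,"ty":0,"tz":-0.064,"rx":0,"ry":0,"rz":0,"claw":-1},
  {"tx":0.44,"ty":0,"tz":-0.097,"rx":0,"ry":0,"rz":0,"claw":-1},
  {"tx":0.59,"ty":0,"tz":-0.13,"rx":0,"ry":0,"rz":0,"claw":-1},
  {"tx":0.72,"ty":0,"tz":-0.16,"rx":0,"ry":0,"rz":0,"claw":-1},
  {"tx":0.8,"ty":0,"tz":-0.18,"rx":0,"ry":0,"rz":0,"claw":-1},
  {"tx":0.83,"ty":0,"tz":-0.186,"rx":0,"ry":0,"rz":0,"claw":-1},
  {"tx":0.83,"ty":0,"tz":-0.186,"rx":0,"ry":0,"rz":0,"claw":-1},
  {"tx":0.83,"ty":0,"tz":-0.186,"rx":0,"ry":0,"rz":0,"claw":-1},
])

```text
time: 13.65
eef_pos: [0.4554, -0.3643, 0.2348]
tcp_rot: [[0.163, -0.001, 0.987], [-0.987, 0.003, 0.163], [-0.003, -1.0, -0.001]]
force: [-0.1, -0.4, -3.6]
opening: 0.0445
```

Run:
```python
import st
from h import *
print(delta([.4537,-.3706,.045],R.from_euler('z',-8.8,degrees=True).as_matrix()@RG),env.get_obs()["tcp_rot"][:,1]); 
ims={n:env.get_image(n)[:,:,::-1] for n in("scene","top")}
cv2.imwrite("pics/s5.png",np.hstack([cv2.resize(ims["scene"][130:290,170:330],(400,400),interpolation=2),cv2.resize(ims["top"][160:260,330:430],(400,400),interpolation=2)]))
```

```text
13.65 -0.3031 0.1605 0.2348 F -0.35 [-0.06 -0.39 -3.63] 0.044456255833600355
(array([ 0.0261,  0.7592, -0.0105]), array([ 0.0002, -0.0001, -0.0009])) [-9.87115804e-04  2.83623877e-03 -9.99995491e-01]
```

View pics/s5.png

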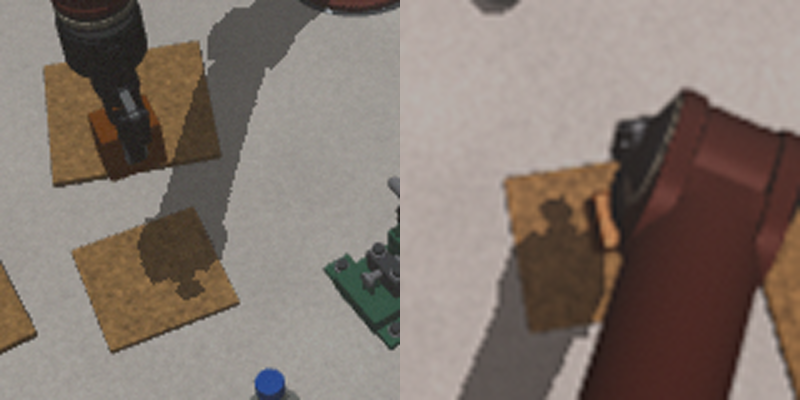

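The glass is held upright above the small mat, though the mat is partly hidden in the top view. Lowering.

Emit:
servo_tool([
  {"tx":0.026,"ty":0.1,"tz":-0.01,"rx":0,"ry":0,"rz":0,"claw":-1},
  {"tx":0.026,"ty":0.23,"tz":-0.01,"rx":0,"ry":0,"rz":0,"claw":-1},
  {"tx":0.026,"ty":0.37,"tz":-0.01,"rx":0,"ry":0,"rz":0,"claw":-1},
  {"tx":0.026,"ty":0.51,"tz":-0.01,"rx":0,"ry":0,"rz":0,"claw":-1},
  {"tx":0.026,"ty":0.63,"tz":-0.01,"rx":0,"ry":0,"rz":0,"claw":-1},
  {"tx":0.026,"ty":0.72,"tz":-0.01,"rx":0,"ry":0,"rz":0,"claw":-1},
  {"tx":0.026,"ty":0.76,"tz":-0.01,"rx":0,"ry":0,"rz":0,"claw":-1},
  {"tx":0.026,"ty":0.76,"tz":-0.01,"rx":0,"ry":0,"rz":0,"claw":-1},
  {"tx":0.026,"ty":0.76,"tz":-0.01,"rx":0,"ry":0,"rz":0,"claw":-1},
])

```text
time: 14.65
eef_pos: [0.455, -0.3735, 0.0468]
tcp_rot: [[0.161, 0.002, 0.987], [-0.987, -0.001, 0.161], [0.001, -1.0, 0.002]]
force: [0.2, -0.5, -3.0]
opening: 0.0443
```

Emit:
servo_tool([
  {"tx":0,"ty":0.016,"tz":0,"rx":0,"ry":0,"rz":0,"claw":-1},
  {"tx":0,"ty":0.032,"tz":0,"rx":0,"ry":0,"rz":0,"claw":-1},
  {"tx":0,"ty":0.04,"tz":0,"rx":0,"ry":0,"rz":0,"claw":-1},
  {"tx":0,"ty":0.044,"tz":0,"rx":0,"ry":0,"rz":0,"claw":-1},
  {"tx":0,"ty":0.044,"tz":0,"rx":0,"ry":0,"rz":0,"claw":-1},
])

```text
time: 15.15
eef_pos: [0.4537, -0.3735, 0.0345]
tcp_rot: [[0.16, -0.0, 0.987], [-0.987, 0.0, 0.16], [-0.0, -1.0, -0.0]]
force: [0.3, -0.3, -4.0]
opening: 0.0442
```

Run:
```python
import st
from h import *
print(delta([.4537,-.3706,.030],R.from_euler('z',-8.8,degrees=True).as_matrix()@RG),env.get_obs()["tcp_rot"][:,1]);
```

```text
15.15 -0.3113 0.165 0.0345 F -0.35 [ 0.26 -0.28 -3.99] 0.04423227788046432
(array([-0.0113,  0.0179,  0.0019]), array([ 0.    , -0.0009, -0.0001])) [-1.55394229e-04  2.22651374e-04 -9.99999963e-01]
```

Correct 3 mm sideways, then set down in 1 mm steps.

Emit:
servo_tool([
  {"tx":-0.011,"ty":0,"tz":0.002,"rx":0,"ry":0,"rz":0,"claw":-1},
  {"tx":-0.011,"ty":0.004,"tz":0.002,"rx":0,"ry":0,"rz":0,"claw":-1},
  {"tx":-0.011,"ty":0.008,"tz":0.002,"rx":0,"ry":0,"rz":0,"claw":-1},
  {"tx":-0.011,"ty":0.012,"tz":0.002,"rx":0,"ry":0,"rz":0,"claw":-1},
  {"tx":-0.011,"ty":0.012,"tz":0.002,"rx":0,"ry":0,"rz":0,"claw":-1},
])

```text
time: 15.65
eef_pos: [0.4537, -0.3707, 0.0314]
tcp_rot: [[0.16, -0.0, 0.987], [-0.987, 0.0, 0.16], [-0.0, -1.0, -0.0]]
force: [1.1, 0.5, -3.9]
opening: 0.0442
```

Emit:
servo_tool([
  {"tx":0,"ty":0.003,"tz":0,"rx":0,"ry":0,"rz":0,"claw":-1},
  {"tx":0,"ty":0.005,"tz":0,"rx":0,"ry":0,"rz":0,"claw":-1},
  {"tx":0,"ty":0.005,"tz":0,"rx":0,"ry":0,"rz":0,"claw":-1},
])

```text
time: 15.95
eef_pos: [0.4538, -0.3706, 0.0302]
tcp_rot: [[0.161, -0.0, 0.987], [-0.987, 0.0, 0.161], [-0.0, -1.0, -0.0]]
force: [-1.0, -0.4, -3.9]
opening: 0.044
```

Run:
```python
import st
```

```text
15.95 -0.3087 0.164 0.0302 F -0.12 [-0.98 -0.45 -3.86] 0.04395084099124535
```

Emit:
servo_tool([
  {"tx":0,"ty":0.003,"tz":0,"rx":0,"ry":0,"rz":0,"claw":-1},
  {"tx":0,"ty":0.005,"tz":0,"rx":0,"ry":0,"rz":0,"claw":-1},
  {"tx":0,"ty":0.005,"tz":0,"rx":0,"ry":0,"rz":0,"claw":-1},
])

```text
time: 16.25
eef_pos: [0.4539, -0.3708, 0.0299]
tcp_rot: [[0.161, 0.0, 0.987], [-0.987, -0.0, 0.161], [0.0, -1.0, 0.0]]
force: [-2.3, 1.8, 4.8]
opening: 0.0443
```

Emit:
servo_tool([
  {"tx":0,"ty":0.003,"tz":0,"rx":0,"ry":0,"rz":0,"claw":-1},
  {"tx":0,"ty":0.005,"tz":0,"rx":0,"ry":0,"rz":0,"claw":-1},
  {"tx":0,"ty":0.005,"tz":0,"rx":0,"ry":0,"rz":0,"claw":-1},
])

```text
time: 16.55
eef_pos: [0.4539, -0.3707, 0.0299]
tcp_rot: [[0.161, 0.0, 0.987], [-0.987, -0.001, 0.161], [0.001, -1.0, -0.0]]
force: [-4.2, 3.0, 12.6]
opening: 0.0445
```

The glass is on the mat. I'll ease the load off, open, and withdraw straight up.

Emit:
servo_tool([
  {"tx":0,"ty":-0.006,"tz":0,"rx":0,"ry":0,"rz":0,"claw":-1},
  {"tx":0,"ty":-0.006,"tz":0,"rx":0,"ry":0,"rz":0,"claw":0.2},
  {"tx":0,"ty":-0.006,"tz":0,"rx":0,"ry":0,"rz":0,"claw":0.5},
  {"tx":0,"ty":-0.006,"tz":0,"rx":0,"ry":0,"rz":0,"claw":1},
  {"tx":0,"ty":-0.006,"tz":0,"rx":0,"ry":0,"rz":0,"claw":1},
  {"tx":0,"ty":-0.006,"tz":0,"rx":0,"ry":0,"rz":0,"claw":1},
  {"tx":0,"ty":-0.006,"tz":0,"rx":0,"ry":0,"rz":0,"claw":1},
])

```text
time: 17.25
eef_pos: [0.4539, -0.3707, 0.0292]
tcp_rot: [[0.161, 0.0, 0.987], [-0.987, 0.0, 0.161], [-0.0, -1.0, 0.0]]
force: [0.2, -0.3, -0.3]
opening: 0.0852
```

Emit:
servo_tool([
  {"tx":0,"ty":-0.08,"tz":0,"rx":0,"ry":0,"rz":0,"claw":1},
  {"tx":0,"ty":-0.2,"tz":0,"rx":0,"ry":0,"rz":0,"claw":1},
  {"tx":0,"ty":-0.36,"tz":0,"rx":0,"ry":0,"rz":0,"claw":1},
  {"tx":0,"ty":-0.52,"tz":0,"rx":0,"ry":0,"rz":0,"claw":1},
  {"tx":0,"ty":-0.68,"tz":0,"rx":0,"ry":0,"rz":0,"claw":1},
  {"tx":0.4,"ty":-0.9,"tz":-0.6,"rx":0,"ry":0,"rz":0,"claw":1},
  {"tx":0.6,"ty":-0.9,"tz":-0.6,"rx":0,"ry":0,"rz":0,"claw":1},
  {"tx":0.6,"ty":-0.9,"tz":-0.4,"rx":0,"ry":0,"rz":0,"claw":1},
  {"tx":0.6,"ty":-0.9,"tz":-0.4,"rx":0,"ry":0,"rz":0,"claw":1},
  {"tx":0.6,"ty":-0.9,"tz":-0.4,"rx":0,"ry":0,"rz":0,"claw":1},
])

```text
time: 18.25
eef_pos: [0.3748, -0.5432, 0.2554]
tcp_rot: [[0.149, -0.0, 0.989], [-0.989, -0.008, 0.149], [0.008, -1.0, -0.002]]
force: [-0.5, 1.0, -0.5]
opening: 0.0852
```

Run:
```python
import st
from h import *
for n in("scene","top"):
    im=env.get_image(n)[:,:,::-1].copy(); cv2.imwrite(f"pics/{n}9.png",im)
    hsv=cv2.cvtColor(im,cv2.COLOR_BGR2HSV); m=cv2.inRange(hsv,np.array((3,140,50)),np.array((14,255,255)))
    u0,v0=px(n,[.4537,-.3706,.068])
    for c in cv2.findContours(m,0,2)[0]:
        (u,v),s,a=cv2.minAreaRect(c)
        if cv2.contourArea(c)>60 and abs(u-u0)<25 and abs(v-v0)<25: print(n,u,v,s,onz(n,u,v,.068))
a=cv2.imread("pics/scene9.png")[100:330,60:520]; b=cv2.imread("pics/top9.png")[120:320,150:490]
cv2.imwrite("pics/f.png",np.vstack([cv2.resize(a,(598,299)),cv2.resize(b,(598,290)[:2])]))
```

```text
18.25 -0.4479 0.293 0.2554 F 1.06 [-0.47  0.96 -0.52] 0.08519122856044375
scene 228.6034393310547 227.7586212158203 (12.998673439025879, 22.09774398803711) [ 0.45409648 -0.37134721  0.068     ]
top 383.5 218.5 (13.0, 11.0) [ 0.45530684 -0.38055268  0.068     ]
```

View pics/f.png

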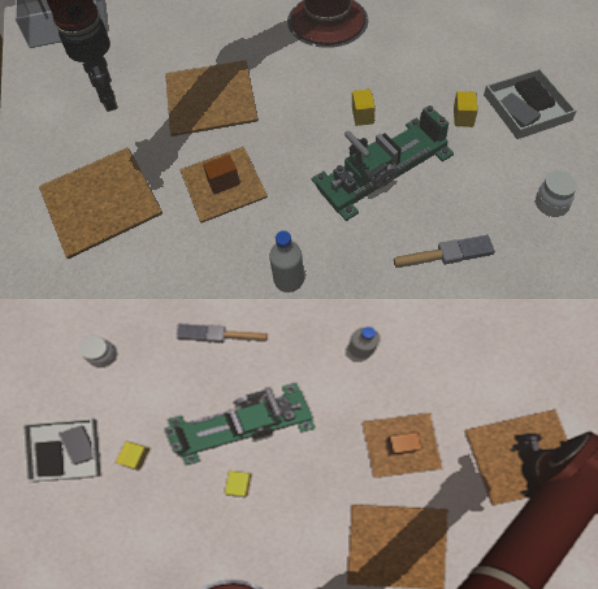

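The final views show the glass upright in the middle of the small mat. The lever is released, the jaw is at the stop, everything else is in place, and the arm is clear. Handing in.

```bash
python3 -c "
from workcell import env
print(env.finish_job())"
```

```text
the job is handed in; nothing more can be done
None
```

The glass block is out of the clamp and standing upright in the middle of the 150 mm cork mat. The job was handed in at about 18 s.

- **Unclamping:** I hooked the T-bar with shut fingers and drew the jaw back at about 12 N, until it came up against the stop screw after roughly 46 mm. The force read 15.7 N there with no further movement, so the jaw bore on the screw with about 4 N. I then eased off, and the lever sprung back upright.
- **Moving the glass:** I gripped it across its 45 mm sides, lifted it straight up and set it down. The last 1 mm step pressed it onto the mat with about 16 N, a bit firmer than needed, before I eased off and opened the fingers.
- **Last checks:** The scene camera puts the glass at (0.454, -0.371), within 1 mm of the mat centre I measured. The top camera's colour mask caught only part of the glass and read 10 mm off in y. I put that down to the mask, as the tool position at release agrees with the scene camera and the top picture shows the glass centred.
- **Other things:** The bottle, jar, brush, tray and yellow blocks look unmoved in the last pictures. The arm was clear of everything at hand-in.

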